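# Set the gas on a nitrogen drying station

### The arm

A 7-joint arm with a two-finger parallel gripper is mounted at the origin on a cart in front of the work surface, level with it; the furniture and walls round the work are solid. World frame = base frame: x ahead of the robot, y to its left, z up, the work surface at z = 0. Lengths are in m, angles in rad, forces in N, time in s.
With the tool pointing down it reaches from about 0.425 to 0.95 m from the base axis. Payload 4.7 kg.
Tool frame: the origin (TCP) lies between the finger pads; the fingertips stand 25 mm ahead of it and the grasp point (between the pads) lies 6 mm ahead of it; z points along the fingers, y is the line along which they close (so a half turn about z gives the same grasp; the last joint's range is limited). The gripper opens to 85 mm and grips with 20 to 120 N. Pads are 22 mm wide; open, the fingers measure 114 mm over their backs; the gripper's body (76 mm by 85 mm) begins 54 mm behind the grasp point. The pads swing forward as they close: fully open they stand 13 mm farther back than shut.
Start: joints at [1.073, 0.469, -0.049, 1.532, 0.024, 1.141, -0.082], TCP at [0.305, -0.602, 0.256] pointing down, gripper open.
Joint ranges: [-2.59, 2.59], [-0.33, 1.99], [-1.39, 1.29], [0.1, 2.45], [-1.04, 4.18], [0.21, 1.99], [-2.66, 2.66]. Speed limits (rad/s): [2.57, 2.57, 3.14, 3.14, 3.14, 3.14, 3.14].

### API

Orientations are given as a 3x3 rotation matrix whose columns are the frame's x, y, z axes.
In Python, from rig import * gives the robot as it stands. Calls block until the motion is done:
- movep(position, orientation): joint-space move of the TCP to a pose.
- move_l(position, attitude=None, feed=0.15, until_force=None): straight line of the TCP; attitude=None keeps the orientation; feed is the mean speed in m/s. With until_force (N) it stops when the force on the tool has changed by that much, and returns True; else False.
- move_joints(angles): joint-space move.
- command_gripper(opening, newtons=None): finger opening in m; newtons is the grip in N (None keeps the last); returns when the fingers have stopped.
- sleep(seconds).
- inverse_kinematics(position, orientation): joint angles nearest the present ones, or None.
- sense(): the state.
- camera(name): name is "scene" or "top" or "wrist"; returns (picture, depth): 420x560x3 uint8, red, green, blue; 420x560 float32, m along the optical axis (not along the pixel's ray), 0 where there is no reading.
- camera_params(name): a dict with "K" (3x3 intrinsics, pixels), "position" and "rotation" of the camera in the world; the wrist camera has in their place "tool_from_camera" (4x4, takes a point from camera to tool coordinates, whose origin is the TCP and whose axes are the flange's). Camera axes: x right, y down, z forward; pixel columns grow to the right and rows downward; lengths in m; the calibration is good to about 2 mm. A picture is of the moment at which its call begins: read the wrist's pose just before it. camera_params takes no time and is no camera call.
A pose or a line that the arm cannot do raises Unreachable and nothing moves.
- finish_job(): hands the job in; it is judged then, once.
The state is a dict: "time_s": time; "joint_pos": joint angles; "qd": joint speeds; "joint_efforts": joint torques, N m; "position": TCP position; "tcp_rot": TCP orientation; "wrist_force": force on the tool from outside, world axes, zero at the start; "ft_torque": the same for the moment, N m; "finger_gap": finger opening in m; "gripper_force": force on a finger pad.
Only numpy, scipy, OpenCV 4.12 (cv2) and the standard library are available. Lean on these libraries where they do the work, as an engineer would, in place of code of your own. Each camera call takes 0.05 s, during which the arm holds its last target. There are 200 camera calls.

### The job

Get the nitrogen drying station ready for its next sample: flip the hinged cap of the tube under the gas lance right back, past upright, and leave the other tube shut. The last user left the valve part open, so then turn its hand wheel clockwise until it is closed on its stop, and from there back it off exactly two full turns. Finish while still gripping the wheel's crank handle, at rest, ready to shut the gas off, with the things round the station left undisturbed.

Things in the scene. Friction and masses are not known exactly. Their poses are not given: they have to be found in the camera images.
- station: Drying station, fixed: grey base 135 (x) x 290 (y) x 34 mm high; on it along y, at x = 0: valve with wheel (y = -95 mm), bent gas lance (6 mm pipe at y = -12, top 152 mm above the worktop), aluminium block 64 x 124 mm, top 76 mm above the worktop, with two tubes (y = 35 and 97). Gauge, 39 mm wide, before the valve, below the wheel. Origin: centre of its underside; its front (robot side) is -x.
- lance_tip (a point): Open end of the gas lance, 13 mm above the tube mouths; it points into the mouth of one of the two tubes from the side, its end 22.5 mm from that tube's axis (measured level, on the valve's side). That is the tube to open; the other tube's axis lies 62 mm farther on.
- wheel_axis (a point): A fixed point of the station on the upright axis of the valve wheel, 120 mm above the worktop.
- wheel (a joint): Turn of the black hand wheel (90 mm wide, rim 117 to 128, hub nut up to 137 mm high when closed) in rad: 0 = closed, a rigid stop; grows anticlockwise from above, 6.283 a turn, upper stop at 3.5 turns. Starts 0.35 to 1.2 turns open. Stays where left; turning takes 3 N at the handle. Rises 2 mm a turn. At value q the handle lies at angle q from the station's +x axis, anticlockwise.
- crank_handle: Upright black crank handle on the wheel, 34 mm from the wheel's axis, 19 mm thick, 43 mm tall, rounded top. It spins freely about its own axis, so the wheel can be cranked round without turning the wrist. Origin: centre of its foot, 129.5 mm above the worktop when the valve is closed, 2 mm higher for each turn of opening.
- tube_a_mouth (a point): Centre of the mouth of flip-cap sample tube A (29 mm clear tube, held firmly in the block, mouth 118 mm above the worktop). Tubes A and B look alike; either may be the one under the lance. Axes as the station's.
- tube_b_mouth (a point): The same point of tube B.
- tube_a_cap (a joint): Angle of tube A's white flip cap in rad: 0 shut, 1.57 upright, 2.3 fully back. The cap is a disc 34 mm wide and 8 mm thick; its hinge is level, along the station's y axis, 20 mm behind (+x) the tube's axis at the height of the mouth. It stays where it is put; lifting it takes about 1 N at the tab.
- tube_b_cap (a joint): The same for tube B's cap.
- tube_a_tab (a point): Front end of the thumb tab on tube A's cap, mid width and thickness. The tab is 15 mm wide, 4 mm thick and stands out 16.5 mm from the cap towards the front (-x); its end is 53.5 mm from the hinge and 121.5 mm above the worktop when shut. The space under it is 43 mm high, down to the block.
- tube_b_tab (a point): The same for tube B.
- microscope: Large fixed microscope, over 0.45 m tall, on the worktop to the left of the station, between the arm's start and the work: bring the arm round it close to the robot's base. Not part of the job.
- specimen_cup: Bystander: lidded white specimen cup, 65 mm wide, 70 mm tall, behind the station. Origin at its underside. Not to be disturbed.
- dish: Bystander: petri dish, 64 mm wide, 14 mm high, behind the station. Not to be disturbed.
- timer: Bystander: small white bench timer, 48 x 64 x 46 mm, to the right of the valve. Not to be disturbed.
- marker: Bystander: marker pen lying in front of the station, 135 mm long, 16 mm thick. Not to be disturbed.

How it is judged:
By the outcome, as a careful person would: the job done as asked, in the order asked, and still so for the second after the job is handed in, while the arm keeps its last pose, push and grip.
It also fails if it takes over 72 s, if anything falls off the work surface, if the arm or the gripper's body presses on something with over 40 N, if the wrist force passes 120 N, or if a joint passes its speed limit or range.

## Working session

There is one attempt and no reset: what is moved stays moved. The work goes in short steps, each a Python script; the robot and the scene stay as the last script left them, time stands still between calls to the robot, and variables do not carry over. Pictures are saved under pics/ and viewed, at most 10 in all, crops included, and the job is handed in when it is done.

```bash
ls; mkdir -p pics
python3 - <<'E'
from rig import *
import cv2,numpy as np
s=sense(); print({k:np.round(v,3).tolist() for k,v in s.items()})
for n in ["scene","top"]:
    p,d=camera(n); cv2.imwrite(f"pics/{n}0.png",p[...,::-1]); np.savez(f"{n}0.npz",p=p,d=d)
    c=camera_params(n); print(n,{k:np.round(v,4).tolist() for k,v in c.items()})
print({k:np.round(v,4).tolist() for k,v in camera_params("wrist").items()})
E
```

```text
pics
{'time_s': 0.0, 'joint_pos': [1.073, 0.469, -0.049, 1.534, 0.024, 1.141, -0.082], 'qd': [0.0, 0.002, 0.001, -0.001, -0.001, -0.001, 0.001], 'joint_efforts': [-0.001, -51.03, -0.047, -23.771, 0.011, 0.008, 0.0], 'position': [0.305, -0.602, 0.255], 'tcp_rot': [[0.892, 0.452, -0.001], [0.452, -0.892, 0.002], [-0.0, -0.002, -1.0]], 'wrist_force': [-0.486, -0.523, -0.028], 'ft_torque': [-0.038, 0.044, -0.053], 'gripper_force': 0.0, 'finger_gap': 0.085}
scene {'K': [[445.0756, 0.0, 276.8034], [0.0, 445.0756, 204.5887], [0.0, 0.0, 1.0]], 'position': [-0.049, 0.5222, 0.7193], 'rotation': [[-0.7275, -0.3962, 0.5601], [-0.686, 0.4365, -0.5821], [-0.0139, -0.8077, -0.5894]]}
top {'K': [[408.4427, 0.0, 277.159], [0.0, 408.4427, 208.2317], [0.0, 0.0, 1.0]], 'position': [0.4806, -0.1034, 1.016], 'rotation': [[-0.0043, -0.9979, 0.0648], [-1.0, 0.0048, 0.0074], [-0.0077, -0.0648, -0.9979]]}
{'K': [[303.6597, 0.0, 279.7678], [0.0, 303.6597, 208.8999], [0.0, 0.0, 1.0]], 'tool_from_camera': [[0.0008, -0.959, -0.2833, 0.0724], [1.0, 0.0006, 0.0005, 0.0001], [-0.0003, -0.2833, 0.959, -0.1171], [0.0, 0.0, 0.0, 1.0]]}
```

View pics/top0.png

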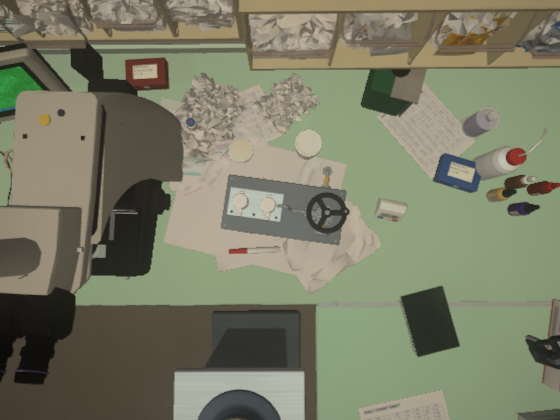

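View pics/scene0.png

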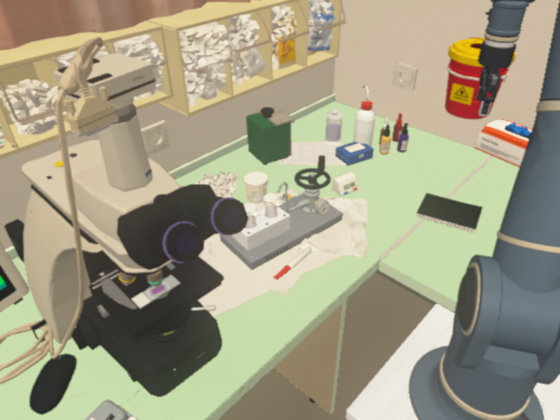

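```bash
cat > h.py <<'E'
import numpy as np,cv2
from rig import *
def cloud(d,c):
    K=np.array(c["K"]);v,u=np.mgrid[:d.shape[0],:d.shape[1]]
    P=np.stack([(u-K[0,2])/K[0,0]*d,(v-K[1,2])/K[1,1]*d,d],-1)
    return P@np.array(c["rotation"]).T+np.array(c["position"])
def ray(uv,c,z):
    K=np.array(c["K"]);p=np.array(c["position"])
    r=np.array(c["rotation"])@np.linalg.inv(K)@np.array([*uv,1.])
    return p+r*(z-p[2])/r[2]
E
python3 - <<'E'
from h import *
f=np.load("top0.npz");p,d=f["p"],f["d"];c=camera_params("top")
W=cloud(d,c)
x,y,z=W[...,0],W[...,1],W[...,2]
# base plate: depth plane near z=.034 in region
roi=np.zeros(d.shape,bool);roi[165:255,212:356]=1
m=(roi&(z>.024)&(z<.2)&(d>0)).astype(np.uint8)
m0=cv2.morphologyEx(m,cv2.MORPH_OPEN,np.ones((3,3)))
cs=max(cv2.findContours(m0,0,2)[0],key=cv2.contourArea)
r=cv2.minAreaRect(cs);b=cv2.boxPoints(r);print(r,b.tolist())
Q=np.array([ray(q,c,.034) for q in b]);print(Q.round(4).tolist(),Q.mean(0),np.linalg.norm(np.diff(Q,axis=0),axis=1))
hm=roi&(z>.135)&(z<.2);print("handle?",hm.sum(),W[hm].mean(0))
ms=(z>.12)&(x>.1)&(x<.75)&(y>-.1)&(np.mgrid[:420,:560][1]<215)
for a in np.arange(.1,.5,.1):
    k=ms&(z>a)&(z<a+.1); print(a,k.sum(),np.percentile(y[k],1) if k.any() else 0, x[k].min() if k.any() else 0)
cr=cv2.resize(p[160:260,205:365],None,fx=5,fy=5,interpolation=cv2.INTER_CUBIC);cv2.imwrite("pics/topcrop.png",cr[...,::-1])
E
```

```text
((286.29522705078125, 208.60968017578125), (125.43315124511719, 58.173377990722656), 7.853313446044922) [[220.19253540039062, 228.85414123535156], [228.14120483398438, 171.2263641357422], [352.3979187011719, 188.36521911621094], [344.4492492675781, 245.9929962158203]]
[[0.4954, 0.041, 0.034], [0.6349, 0.0224, 0.034], [0.5916, -0.2779, 0.034], [0.4531, -0.2567, 0.034]] [ 0.54375249 -0.11779415  0.034     ] [0.14079469 0.3034463  0.14008399]
handle? 117 [ 0.53209281 -0.19575826  0.15882468]
0.1 4425 0.15507032239383697 0.3859133322100373
0.2 4942 0.1776193971532719 0.3877450201314895
0.30000000000000004 19396 0.21440092703899974 0.2588913061018666
0.4 3151 0.24206578021972044 0.26423739570212157
```

View pics/topcrop.png

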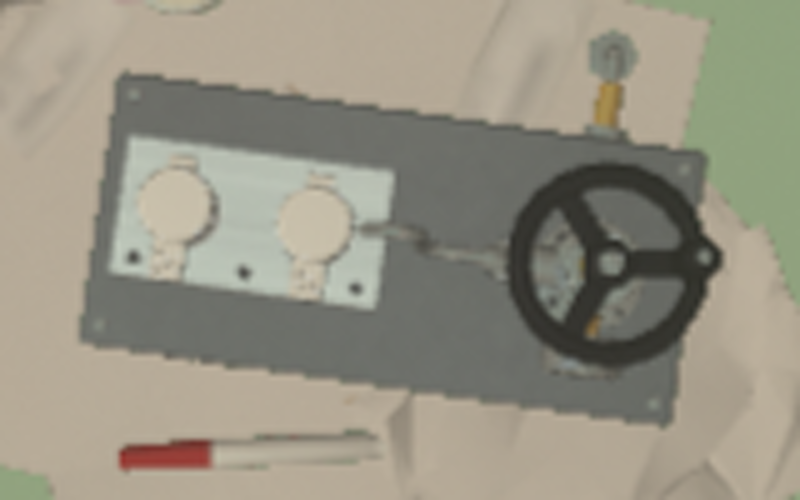

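```bash
cat >> h.py <<'E'
def wristcam():
    s=sense();p,d=camera("wrist");c=camera_params("wrist");T=np.eye(4)
    T[:3,:3]=s["tcp_rot"];T[:3,3]=s["position"];T=T@np.array(c["tool_from_camera"])
    return p,d,dict(K=c["K"],position=T[:3,3],rotation=T[:3,:3])
def Rd(yaw): # tool down, tool x at station +x
    a,b=np.cos(yaw),np.sin(yaw);return np.array([[a,b,0],[b,-a,0],[0,0,-1.]])
E
python3 - <<'E'
from h import *
import pickle
c=camera_params("top")
px=np.array([(120,75),(707,152),(670,425),(80,343)])/5+[205,160]-.4
Q=np.array([ray(q,c,.034)[:2] for q in px])  # back-left(+x,+y), back-right, front-right, front-left
ex=(Q[0]+Q[1]-Q[2]-Q[3]);ey=Q[0]+Q[3]-Q[1]-Q[2]
yaw=np.mean([np.arctan2(ex[1],ex[0]),np.arctan2(-ey[0],ey[1])]);o=Q.mean(0)
print(o,yaw,np.arctan2(ex[1],ex[0]),np.arctan2(-ey[0],ey[1]),np.linalg.norm(ex)/2,np.linalg.norm(ey)/2)
R=np.array([[np.cos(yaw),-np.sin(yaw)],[np.sin(yaw),np.cos(yaw)]])
for n,q,z in [("tubeN",(315,222),.126),("tubeF",(175,202),.126),("hub",(610,262),.138),("handle",(707,257),.174)]:
    print(n,(R.T@(ray(np.array(q)/5+[204.6,159.6],c,z)[:2]-o)).round(4))
movep([0.45,-0.35,0.36],Rd(yaw))
movep([0.555,-0.13,0.33],Rd(yaw))
p,d,wc=wristcam();pickle.dump((p,d,wc,o,yaw),open("w1.pkl","wb"))
cv2.imwrite("pics/w1.png",p[...,::-1]);s=sense();print(s["time_s"],s["joint_pos"],s["wrist_force"])
E
```

```text
[ 0.54195385 -0.11097021] -0.14284947234940631 -0.14642272623319016 -0.13927621846562246 0.13188126379207 0.28604460758590317
tubeN [0.0008 0.0355]
tubeF [0.0011 0.0974]
hub [ 0.0003 -0.0931]
handle [ 0.0053 -0.1287]
2.3 [ 0.30381685  0.24872809 -0.17618268  1.68313236  0.04745438  1.21385696
 -1.60163309] [-0.64443488  0.4426169  -0.39636232]
```

View pics/w1.png

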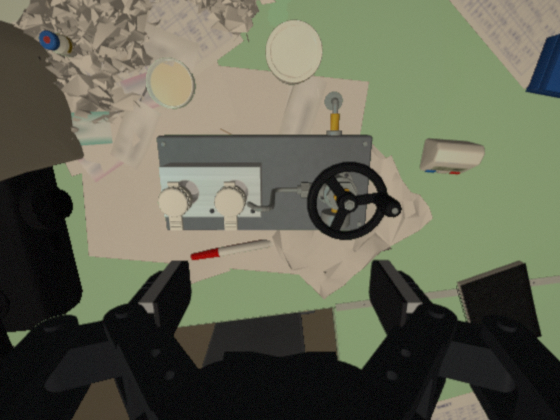

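Run:
```python
from h import *
import pickle
_,_,_,o,yaw=pickle.load(open("w1.pkl","rb"))
movep([0.555,-0.14,0.24],Rd(yaw)); sleep(.2)
p,d,wc=wristcam();pickle.dump((p,d,wc,o,yaw),open("w2.pkl","wb"))
cv2.imwrite("pics/w2.png",cv2.resize(p[60:330,120:480],None,fx=2.2,fy=2.2,interpolation=cv2.INTER_CUBIC)[...,::-1])
W=cloud(d,wc);R=np.array([[np.cos(yaw),-np.sin(yaw)],[np.sin(yaw),np.cos(yaw)]])
S=(W[...,:2]-o)@R; z=W[...,2]
def near(x,y,r): return np.hypot(S[...,0]-x,S[...,1]-y)<r
for n,x,y in [("N",0,.035),("F",0,.097)]:
    m=near(x,y,.024)&(z>.120)&(z<.135); q=S[m]; 
    e=(m).astype(np.uint8); cs=max(cv2.findContours(e,0,2)[0],key=cv2.contourArea)
    (u,v),r=cv2.minEnclosingCircle(cs); print(n,m.sum(),np.median(z[m]),(q.min(0)+q.max(0))/2,(q.max(0)-q.min(0)))
    t=(abs(S[...,1]-y)<.012)&(S[...,0]<-.022)&(S[...,0]>-.06)&(z>.11)&(z<.13)
    print(" tab",S[t].min(0),S[t].max(0),np.median(z[t]),S[t].mean(0))
m=near(0,-.095,.06)&(z>.11)&(z<.136);q=S[m];print("wheel",(q.min(0)+q.max(0))/2,q.max(0)-q.min(0))
m=near(0,-.095,.06)&(z>.155)&(z<.19);q=S[m];print("handle",m.sum(),(q.min(0)+q.max(0))/2,q.max(0)-q.min(0),z[m].max())
m=(abs(S[...,0])<.074)&(abs(S[...,1])<.155)&(z>.027)&(z<.037);q=S[m];print("base",np.percentile(q,[.5,99.5],axis=0))
```

```text
N 1480 0.12508063390643803 [-0.00072181  0.03231447] [0.04640377 0.04204528]
 tab [-0.03217025  0.02856077] [-0.02202978  0.04370737] 0.12295065421748055 [-0.02700402  0.03575463]
F 1496 0.12500269153867544 [-0.00084862  0.09804149] [0.04629436 0.03552673]
 tab [-0.03203918  0.09031903] [-0.02205231  0.10584839] 0.1229223347779513 [-0.02694464  0.09718313]
wheel [ 0.00069634 -0.09279107] [0.08871715 0.086988  ]
handle 796 [ 0.00673957 -0.1264007 ] [0.01707994 0.01752461] 0.1761051118045434
base [[-0.06495192 -0.14149322]
 [ 0.06848548  0.14223677]]
```

View pics/w2.png

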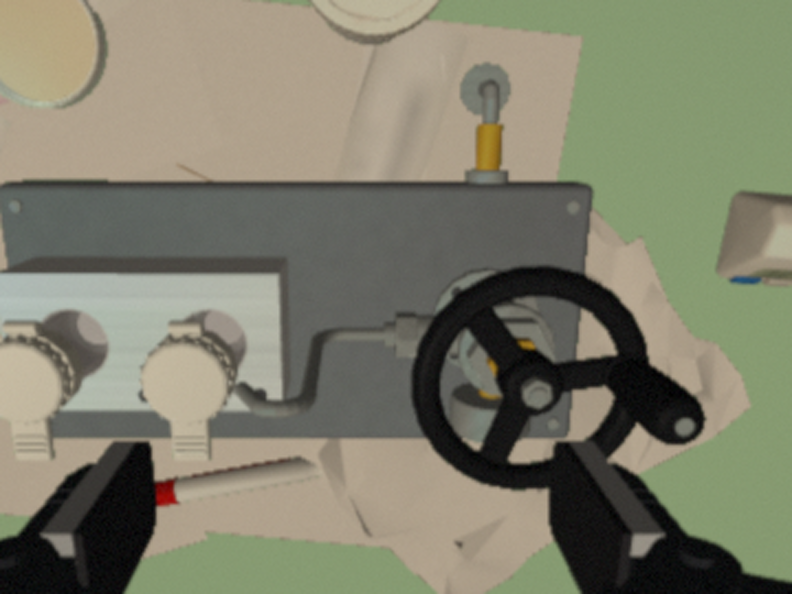

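```bash
cat >> h.py <<'E'
import pickle
o,yaw=pickle.load(open("w1.pkl","rb"))[3:]
R2=np.array([[np.cos(yaw),-np.sin(yaw)],[np.sin(yaw),np.cos(yaw)]])
A=Rd(yaw)
def st(x,y,z): return np.array([*(o+R2@[x,y]),z])
def rep(t=""):
    s=sense();print(t,round(s["time_s"],1),(R2.T@(s["position"][:2]-o)).round(4),round(s["position"][2],4),"F",np.round(s["wrist_force"],1),"gap",round(s["finger_gap"],4),round(s["gripper_force"],1))
E
python3 - <<'E'
from h import *
Y=.0355
command_gripper(.034,20)
movep(st(-.033,Y,.20),A)
move_l(st(-.033,Y,.1375),feed=.08,until_force=8); rep("down")
command_gripper(.0,20); rep("pinch")
z0=sense()["position"][2]
for t in np.linspace(0,.6,5)[1:]:
    c,s=np.cos(t),np.sin(t); dx,dz=-.053*c+.0035*s,.053*s+.0035*c
    move_l(st(.020+dx,Y,z0+dz-.0035),feed=.06)
rep("up")
p,d,wc=wristcam();cv2.imwrite("pics/w3.png",p[...,::-1])
E
```

```text
down 4.9 [-0.0326  0.0356] 0.1379 F [ 0.6 -0.  -0.3] gap 0.0338 0.0
pinch 5.2 [-0.0326  0.036 ] 0.1381 F [-0.7  1.3  2.4] gap 0.0138 20.3
up 6.4 [-0.0219  0.0358] 0.1677 F [-0.8  4.5 -0.8] gap 0.0139 20.0
```

View pics/w3.png

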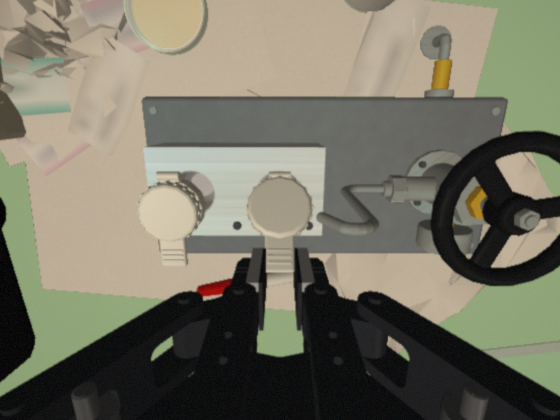

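The near tube's tab is held between the pads (280,262) and the cap is lifting. The far cap at (168,210) is still shut. I'll continue the arc.

Run:
```python
from h import *
Y=.0355; z0=.1377
for t in np.linspace(.6,2.22,13)[1:]:
    c,s=np.cos(t),np.sin(t); dx,dz=-.053*c+.0035*s,.053*s+.0035*c
    move_l(st(.020+dx,Y,z0+dz-.0035),feed=.06)
    if t>1.3: rep(f"{t:.2f}")
command_gripper(.03); rep("open")
x,y,z=.020+dx,Y,z0+dz
move_l(st(x,Y,.25),feed=.15); move_l(st(.02,-.04,.25),feed=.2)
p,d,wc=wristcam();cv2.imwrite("pics/w4.png",p[...,::-1]);rep()
```

```text
1.41 8.0 [0.0147 0.0357] 0.1868 F [ 0.2  5.4 -1.6] gap 0.0139 19.7
1.54 8.3 [0.0218 0.0357] 0.1871 F [ 0.2  4.9 -1.6] gap 0.0141 19.6
1.68 8.6 [0.029  0.0356] 0.1864 F [-0.   5.2 -0.8] gap 0.0132 19.8
1.81 8.8 [0.0361 0.0356] 0.1849 F [-1.2  5.3  0.2] gap 0.0137 20.2
1.95 9.1 [0.0429 0.0356] 0.1825 F [-0.3  4.9  1.8] gap 0.0137 20.8
2.08 9.4 [0.0494 0.0356] 0.1791 F [0.3 5.2 1.7] gap 0.0136 21.6
2.22 9.6 [0.0554 0.0356] 0.1748 F [2.5 4.7 2.2] gap 0.0134 22.1
open 9.9 [0.0545 0.0337] 0.174 F [-0.2  0.   0. ] gap 0.0298 0.0
 11.2 [ 0.0204 -0.0381] 0.2496 F [-0.6  0.1  1.3] gap 0.0296 0.0
```

View pics/w4.png

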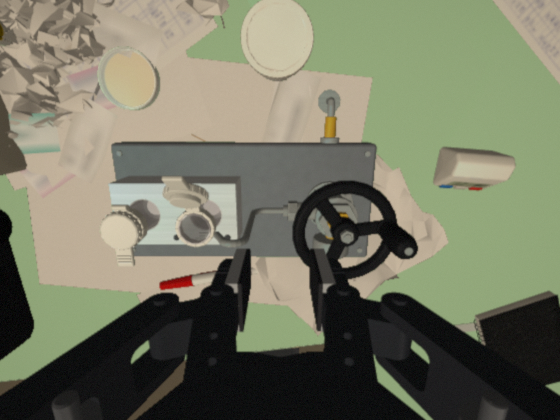

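```bash
cat >> h.py <<'E'
def crank(q,C,zc,feed=.05,r=.034): move_l(st(C[0]+r*np.cos(q),C[1]+r*np.sin(q),zc+.002*q/2/np.pi),feed=feed)
E
python3 - <<'E'
from h import *
C=(.0007,-.0930); q=4.89; zc=.1705
command_gripper(.05)
x,y=C[0]+.034*np.cos(q),C[1]+.034*np.sin(q)
movep(st(x,y,.225),A)
print(move_l(st(x,y,zc+.0016),feed=.08,until_force=8)); rep("down")
command_gripper(0,50); rep("grip")
sleep(.2); rep()
for k in range(8):
    q-=.35; crank(q,C,zc); 
    rep(f"q{q:.2f}"); print("   F st",(R2.T@sense()["wrist_force"][:2]).round(1))
E
```

```text
False
down 12.8 [ 0.0071 -0.1265] 0.1724 F [0.7 0.7 0.5] gap 0.0501 0.0
grip 13.2 [ 0.0071 -0.1274] 0.1728 F [-0.3 -2.8  3. ] gap 0.0168 48.9
 13.4 [ 0.0071 -0.1273] 0.1727 F [-1.7 -2.9  3.9] gap 0.0166 49.1
q4.54 13.8 [-0.0049 -0.1271] 0.1726 F [-0.2 -4.2  6.4] gap 0.0171 49.4
   F st [ 0.4 -4.2]
q4.19 14.2 [-0.0165 -0.1225] 0.1723 F [-1.7 -2.9  7.3] gap 0.0165 49.5
   F st [-1.3 -3.2]
q3.84 14.6 [-0.0256 -0.1141] 0.1721 F [-1.4 -1.   7.1] gap 0.0165 49.5
   F st [-1.2 -1.2]
q3.49 14.9 [-0.0311 -0.1032] 0.172 F [-0.  -0.4  6.7] gap 0.017 49.4
   F st [ 0.  -0.4]
q3.14 15.3 [-0.0325 -0.0916] 0.1718 F [1.8 0.7 5.1] gap 0.0164 49.3
   F st [1.7 0.9]
q2.79 15.7 [-0.0303 -0.0811] 0.1717 F [ 4.  -1.7  4.4] gap 0.0166 49.2
   F st [ 4.2 -1.1]
q2.44 16.1 [-0.0248 -0.0718] 0.1715 F [ 2.4 -3.6  5.3] gap 0.0168 49.3
   F st [ 2.9 -3.2]
q2.09 16.5 [-0.0164 -0.0645] 0.1714 F [ 2.4 -3.3  6.3] gap 0.017 49.5
   F st [ 2.9 -2.9]
```

Run:
```python
from h import *
C=(.0007,-.0938); q=2.09; zc=.1705
while q>.45: q-=.3; crank(q,C,zc)
rep(f"{q:.2f}")
for k in range(30):
    q-=.03; crank(q,C,zc,.03); sleep(.1); f=R2.T@sense()["wrist_force"][:2]
    if k%3==0 or f[1]>6: rep(f"q{q:.2f} {f.round(1)}")
    if f[1]>14: break
```

```text
0.29 18.6 [ 0.0338 -0.0821] 0.1711 F [3.2 1.5 7.6] gap 0.0167 49.6
q0.26 [2.8 3. ] 18.9 [ 0.034  -0.0826] 0.1711 F [3.2 2.5 7.3] gap 0.0169 49.6
q0.17 [2.7 3.1] 20.0 [ 0.0347 -0.0854] 0.1711 F [3.1 2.7 6.9] gap 0.0167 49.5
q0.08 [3.3 3.7] 21.0 [ 0.0354 -0.0885] 0.1711 F [3.8 3.2 6.3] gap 0.0166 49.5
q-0.01 [3.2 2.5] 22.1 [ 0.0357 -0.0917] 0.1711 F [3.5 2.  6.9] gap 0.0166 49.4
q-0.10 [3.8 3.2] 23.1 [ 0.0357 -0.0944] 0.1711 F [4.2 2.6 6.7] gap 0.0166 49.5
q-0.19 [4.4 6.4] 24.2 [ 0.0357 -0.095 ] 0.1711 F [5.2 5.7 6.4] gap 0.0169 49.5
q-0.22 [5.2 7.4] 24.5 [ 0.0356 -0.0952] 0.1711 F [6.2 6.6 6.1] gap 0.017 49.6
q-0.25 [4.9 9.2] 24.9 [ 0.0356 -0.0954] 0.1711 F [6.2 8.4 6.4] gap 0.0167 49.6
q-0.28 [ 5.4 10.8] 25.2 [ 0.0356 -0.0956] 0.1712 F [6.9 9.9 7.2] gap 0.0166 49.6
q-0.31 [ 5.4 11.9] 25.6 [ 0.0355 -0.0957] 0.1712 F [ 7.1 11.1  5.8] gap 0.0169 49.6
q-0.34 [ 5.9 13.1] 25.9 [ 0.0354 -0.096 ] 0.1712 F [ 7.7 12.1  6.2] gap 0.017 49.7
q-0.37 [ 7.7 13.6] 26.3 [ 0.0354 -0.0961] 0.1712 F [ 9.5 12.3  5.5] gap 0.0167 49.7
q-0.40 [ 6.1 15.3] 26.6 [ 0.0353 -0.0963] 0.1713 F [ 8.2 14.3  5.4] gap 0.0164 49.7
```

Run:
```python
from h import *
C=(.001,-.0943); zc=.1708
N=38
for k in range(N+1):
    q=4*np.pi*k/N; crank(q,C,zc,.05)
    if k%5==0 or k>N-2: rep(f"q{q:.2f} {(R2.T@sense()['wrist_force'][:2]).round(1)}")
sleep(.3); rep()
```

```text
q0.00 [4.2 2.5] 27.0 [ 0.0357 -0.0925] 0.1711 F [4.5 1.8 5.7] gap 0.017 49.7
q1.65 [0.3 1.1] 28.9 [-0.003  -0.0601] 0.1714 F [0.5 1.1 8.4] gap 0.0169 49.9
q3.31 [5.2 1.5] 30.8 [-0.0323 -0.0996] 0.1719 F [5.3 0.8 3.9] gap 0.0167 49.6
q4.96 [-0.8  0.5] 32.6 [ 0.0073 -0.1278] 0.1724 F [-0.7  0.6  8.4] gap 0.0167 50.1
q6.61 [5.4 0.8] 34.5 [ 0.034  -0.0838] 0.1733 F [5.5 0.  4.6] gap 0.016 49.6
q8.27 [1.  0.9] 36.4 [-0.0141 -0.0637] 0.1735 F [1.1 0.8 8.1] gap 0.0168 50.0
q9.92 [3.8 2.9] 38.3 [-0.029  -0.1098] 0.174 F [4.2 2.3 5.8] gap 0.017 49.7
q11.57 [-0.2 -1. ] 40.1 [ 0.0177 -0.1242] 0.1745 F [-0.3 -1.   9.4] gap 0.0166 50.0
q12.24 [ 3.5 -3.8] 40.9 [ 0.0328 -0.1078] 0.175 F [ 2.9 -4.3  6.8] gap 0.0167 49.8
q12.57 [ 5.3 -2.1] 41.3 [ 0.0355 -0.096 ] 0.1752 F [ 4.9 -2.9  5.3] gap 0.0167 49.7
 41.6 [ 0.0355 -0.0961] 0.1752 F [ 5.4 -2.8  5.1] gap 0.0167 49.7
```

Run:
```python
from h import *
y=-.0943
for k in range(8):
    a=(R2.T@(sense()["position"][:2]-o))[1]; e=-.0941-a
    if abs(e)<.0003: break
    y+=e*.9; move_l(st(.035,y,.1748),feed=.03); sleep(.25); rep(f"cmd {y:.4f} {(R2.T@sense()['wrist_force'][:2]).round(1)}")
p,d,wc=wristcam();cv2.imwrite("pics/w5.png",p[...,::-1])
p,d=camera("scene");cv2.imwrite("pics/s5.png",cv2.resize(p[130:300,190:390],None,fx=4,fy=3.5)[...,::-1])
```

```text
cmd -0.0925 [ 5.1 -2.8] 42.1 [ 0.0356 -0.0945] 0.1752 F [ 4.6 -3.5  5.3] gap 0.0166 49.6
cmd -0.0922 [ 6.1 -2.9] 42.6 [ 0.0355 -0.0943] 0.1752 F [ 5.6 -3.7  5. ] gap 0.0167 49.6
```

View pics/w5.png

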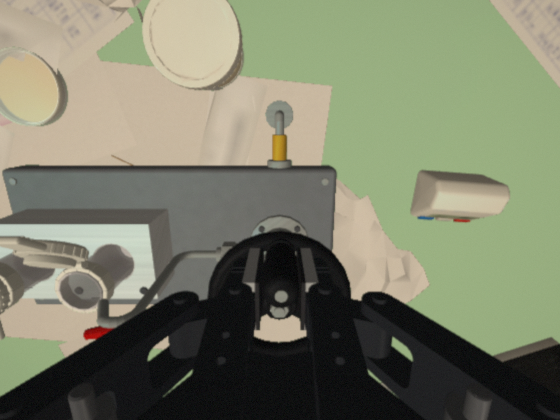

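View pics/s5.png

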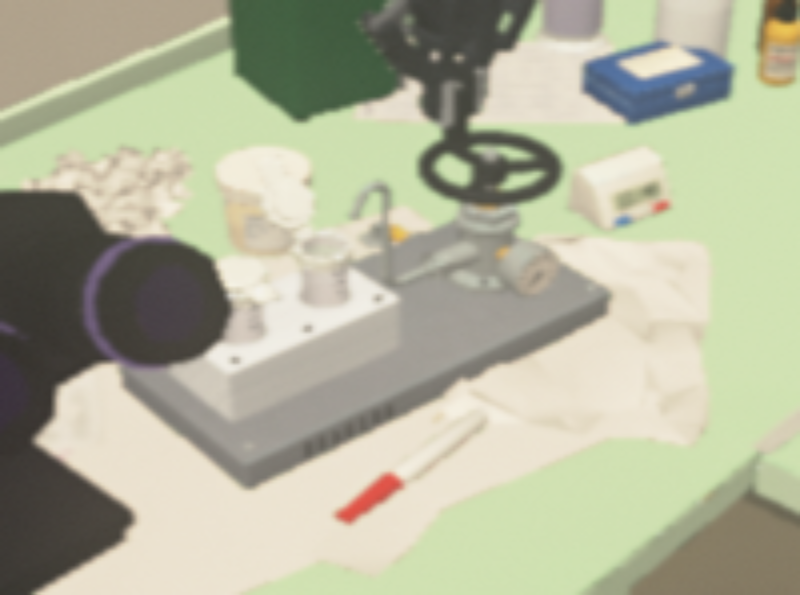

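The handle is gripped and points along the station's +x, with the nut at (280,297) directly in line below it. The near cap is back, the far cap is shut, and the bystanders are in place.

```bash
python3 -c "
from h import *
sleep(.3);rep();print(finish_job())"
```

```text
43.0 [ 0.0356 -0.0943] 0.1752 F [ 5.  -2.5  4.6] gap 0.0167 49.6
the job is handed in; nothing more can be done
None
```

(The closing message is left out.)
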